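Isolate the meter test fixture and hold its guard open

TASK

Switch the meter test fixture off first by pushing the red-knobbed lever on the yellow switch block right over to its stop away from the robot. Then lift the fixture's clear guard, which springs shut if let go, by its black grab bar and hold it steadily open at 50 degrees, in line with the red gauge strip, so that a colleague opposite can take the meter out. Finish while still gripping the bar and holding the guard there, and leave the meter and the other things on the bench where they are.

Things in the scene. Friction and masses are not known exactly. Their poses are not given: they have to be found in the camera images.
- power (a joint): Angle of the switch lever about the switch block's y axis, rad. 0 = on, lever leaning 0.5 rad from upright towards the block's -x (the robot's side); 1.0 = off, its end stop, leaning 0.5 rad towards the block's +x. Moves with light friction (about 1 N at the knob) and stays where it is left.
- power_tip (a point): Centre of the lever's red ball knob, 26 mm across, on a 10 mm steel rod; it is 80 mm from the lever's pivot. About 92 mm above the bench at both ends of its swing, 102 mm in the middle.
- power_base: Yellow switch block, 70 (x) x 50 (y) x 25 mm high, fixed to the bench on the left or on the right of the fixture. Origin at the centre of its underside; the lever pivots 22 mm above it about its y axis. Its x axis points away from the robot (yaw up to 0.4 rad).
- fixture: Grey open-topped test fixture, 190 (x) x 230 (y) x 75 mm high, fixed to the bench, with a meter inside. Origin at the centre of its underside; x points away from the robot (yaw up to 0.45 rad) towards the guard's free edge. A red gauge strip 150 mm long, 12 mm wide and 6 mm thick stands just outside its left (+y) wall, rising from the hinge line towards +x at 50 degrees to the horizontal.
- guard (a joint): Opening angle of the guard, rad: 0 = shut and level, 50 degrees = 0.873 is wanted, stop at 1.6. A spring and its weight always pull it shut, with about 3 N at the grab bar.
- guard_hinge (a point): Middle of the guard's hinge line, on the fixture's edge nearest the robot: 95 mm towards the fixture's -x from its origin and 80 mm above the bench. The hinge line runs along the fixture's y. The guard is a clear sheet 190 x 230 x 5 mm in an aluminium frame.
- grab_bar (a point): Black round bar 12 mm thick, parallel to the hinge, 114 mm clear between its side arms, in the guard's plane 45 mm beyond its free edge (39 mm clear gap to the sheet). Origin at the bar's middle, 235 mm from the hinge line; 80 mm above the bench when shut, 260 mm at 50 degrees. x points away from the hinge in the guard's plane, y along the bar. Pinched from above it turns between the fingers.
- meter: Meter in an orange holster, 88 x 186 x 42 mm, lying loose inside the fixture; leave it. Origin at the centre of its underside.
- sleeve_tray: Blue tray of sleeves, 90 x 90 x 30 mm, on the other side of the fixture from the switch; leave it. Origin at the centre of its underside.
- battery_box: Green battery box, 70 x 55 x 50 mm; leave it. Origin at the centre of its underside.
- empty_case: Empty orange holster shell, 88 x 186 x 30 mm; leave it. Origin at the centre of its underside.
- driver: Screwdriver with a yellow handle lying on the bench; leave it.
Not all that is in view belongs to the job. There is more than one size of the power_base; the job needs the middle-sized.

How it is judged:
By the outcome, as a careful person would: the job done as asked, in the order asked, and still so for the second after the job is handed in, while the arm keeps its last pose, push and grip.
It also fails if it takes over 51 s, if anything falls off the work surface, if the arm or the gripper's body presses on something with over 40 N, if the wrist force passes 120 N, or if a joint passes its speed limit or range.

ROBOT

A 6-joint arm with a two-finger parallel gripper is mounted at the origin on the work surface. World frame = base frame: x ahead of the robot, y to its left, z up, the work surface at z = 0. Lengths are in m, angles in degrees, forces in N, time in s.
With the tool pointing down it reaches from about 0.4 to 0.825 m from the base axis. Payload 7 kg.
Tool frame: the origin (TCP) lies between the finger pads, 19 mm behind the fingertips; this is the grasp point; z points along the fingers, y is the line along which they close (so a half turn about z gives the same grasp; the last joint's range is limited). The gripper opens to 88 mm and grips with 3 to 60 N. Pads are 19 mm wide; open, the fingers measure 130 mm over their backs; the gripper's body (78 mm by 193 mm) begins 47 mm behind the grasp point.
Start: joints at [-51.102, 20.546, 0.682, 0, -70.136, -16.507], TCP at [0.257, -0.624, 0.245] pointing down, gripper open.
Joint ranges: [-176.03, 176.03], [-82.01, 121.73], [-58.28, 71.71], [-173.87, 95.51], [-174.79, -0.11], [-173.66, 173.66]. Speed limits (degrees/s): [136.94, 136.94, 172.46, 180, 180, 180].

INTERFACE

Orientations are given as [roll, pitch, yaw] about the fixed x, y, z axes, in that order (R = Rz(yaw) Ry(pitch) Rx(roll)).
In Python, from plant import r gives the robot as it stands. The module is installed in compiled form; this text tells all that it offers.
- The arm moves only by the tool jog_arm, never from a script. Its argument "deltas" is a list that holds one entry, the list of rows, each a list of 5 numbers: the opening, from -1 (shut) to 1 (fully open), then the shift along the world's x, y, z in cm, then the turn about the world's z in rad. In form: [[[claw, dx, dy, dz, turn], ...]]. A call has 1 to 8 rows; each row shifts and turns the commanded pose from where the row before left it; what a row does not reach is not made up. A row lasts 1/8 s, in which the tool goes at most 62.5 mm and 10.7 degrees, less where a joint would pass 70% of its speed; a pose out of reach is approached as far as the arm can. A call with a gripper value outside its range is refused whole. The fingers move at their own pace and stop on an object; "force" is the grip in N (left out, the last holds). Time passes only in rows, so rows that do not move let the fingers close. It gives the time, the measured TCP pose, the force, the opening and the grip force at its end, in the units of the state.
- r.get_state(): the state, without advancing time (a new reading comes with each control period).
- r.capture(name): name is "scene" or "top"; returns the picture (480x640x3 uint8, blue, green, red); there is no depth.
- r.camera_info(name): a dict with "fx", "fy", "cx", "cy" (pixels), "k1" (the pictures are not rectified: a ray, as slopes to the right and down, at radius r is drawn at 1 + k1 r^2 times it, then the intrinsics apply), "view" (4x4, takes a point from world to camera coordinates). Camera axes: x right, y up, looking along -z (the intrinsics and any distortion apply to the point x, -y, -z); pixel columns grow to the right and rows downward; lengths in m; the calibration is good to about 2 mm. A picture is of the moment at which its call begins. camera_info takes no time and is no camera call.
- r.close_job(): hands the job in; it is judged then, once.
The state is a dict: "time_s": time; "joints": joint angles; "qd": joint speeds; "joint_torque": joint torques, N m; "tcp_pos": TCP position; "eef_rot": TCP orientation; "contact_force": force on the tool from outside, world axes, zero at the start; "moment": the same for the moment, N m; "gripper_width": finger opening in m; "gripper_force": force on a finger pad.
Only numpy, scipy, OpenCV 4.12 (cv2) and the standard library are available. Lean on these libraries where they do the work, as an engineer would, in place of code of your own. Each camera call takes 0.05 s, during which the arm holds its last target. There are 200 camera calls.

## Working session

There is one attempt and no reset: what is moved stays moved. The work goes in short steps, Python scripts to look and compute and a tool call to move; the robot and the scene stay as the last step left them, time stands still between calls to the robot, and variables do not carry over. Pictures are saved under pics/ and viewed, at most 10 in all, crops included, and the job is handed in when it is done.

Besides the shell and the picture viewer there is one more tool, called after ">>>" as a command line: name --argument value ..., lists and objects as JSON in quotes. jog_arm: Moves the arm, as the interface text tells. Its arguments: {"type":"object","properties":{"deltas":{"type":"array"},"force":{"type":"number"}},"required":["deltas"]}

```bash
mkdir -p pics; cat > h.py <<'E'
import numpy as np, cv2
from plant import r
def cam(n):
    c=r.camera_info(n); return c,np.array(c["view"]).reshape(4,4)
def proj(n,P):
    c,V=cam(n); p=(V@np.c_[np.atleast_2d(P),np.ones(len(np.atleast_2d(P)))].T).T
    a=p[:,0]/-p[:,2]; b=-p[:,1]/-p[:,2]; s=1+c["k1"]*(a*a+b*b)
    return np.c_[c["fx"]*a*s+c["cx"],c["fy"]*b*s+c["cy"]]
def ray(n,u,v):
    c,V=cam(n); K=np.array([[c["fx"],0,c["cx"]],[0,c["fy"],c["cy"]],[0,0,1.]])
    a,b=cv2.undistortPoints(np.array([[[u,v]]],float),K,np.array([c["k1"],0,0,0,0.]))[0,0]
    R=V[:3,:3]; o=-R.T@V[:3,3]; d=R.T@np.array([a,-b,-1]); return o,d/np.linalg.norm(d)
def onz(n,u,v,z):
    o,d=ray(n,u,v); return o+d*(z-o[2])/d[2]
def tri(*obs):
    A=0;B=0
    for n,u,v in obs:
        o,d=ray(n,u,v); M=np.eye(3)-np.outer(d,d); A=A+M; B=B+M@o
    X=np.linalg.solve(A,B); return X,[np.round(proj(n,X)[0]-[u,v],1) for n,u,v in obs]
E
python3 - <<'E'
from h import *
for n in("scene","top"):
    cv2.imwrite(f"pics/{n}0.png",r.capture(n)); c,V=cam(n); print(n,c["fx"],c["k1"],np.round(-V[:3,:3].T@V[:3,3],3),np.round(V[2,:3],2))
print(r.get_state())
E
```

```text
scene 460.72419167389523 -0.10637919929703624 [1.045 0.203 0.849] [0.52 0.27 0.81]
top 620.7895519834765 -0.18019023818200106 [ 0.276 -0.065  1.665] [-0.19 -0.    0.98]
{'time_s': 0.1, 'joints': array([-5.11025221e+01,  2.05859877e+01,  6.40339764e-01, -1.98011248e-02,
       -7.01357797e+01, -1.65062665e+01]), 'qd': array([-0.08030076, -0.13924628,  0.04519115,  0.05523212,  0.05482561,
        0.0377506 ]), 'joint_torque': array([-1.43230507e-03, -5.84162557e+01,  2.93747842e+01,  7.01533914e+00,
        1.01850060e-02, -6.09446693e-05]), 'tcp_pos': array([ 0.25695585, -0.62374023,  0.24453503]), 'eef_rot': array([ 1.79916639e+02, -5.28923707e-03, -1.57615526e+02]), 'contact_force': array([ 0.05129165, -0.05623246,  0.55242957]), 'moment': array([-0.00067742,  0.00085501,  0.00682138]), 'gripper_force': 0.0, 'gripper_width': 0.08787435425202997}
```

View pics/scene0.png

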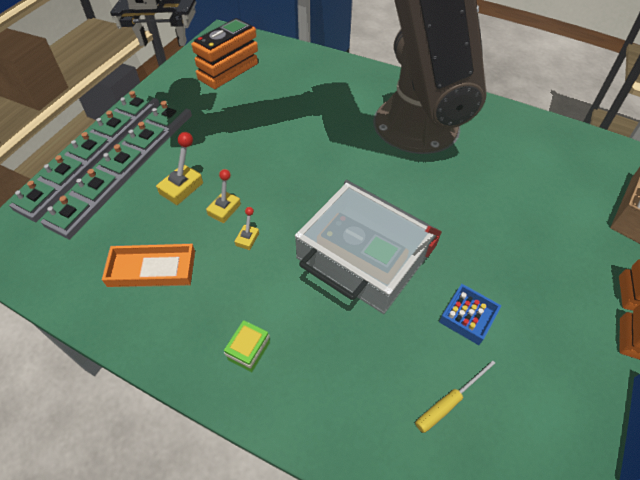

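View pics/top0.png

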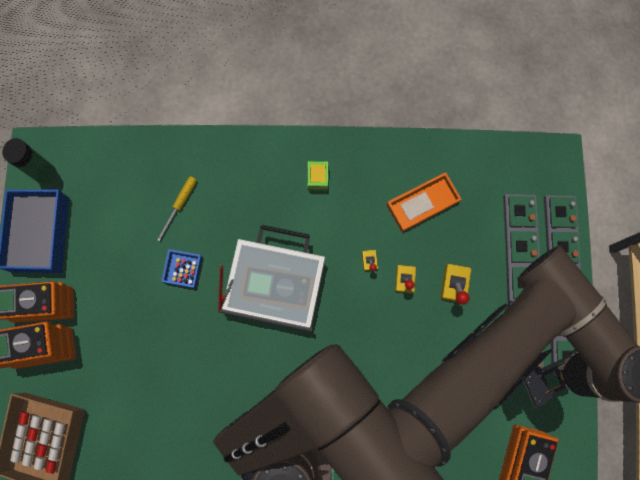

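The scene view shows three yellow switch blocks: large (scene 179,185; top 457,283), middle (223,206; 405,279) and small (247,236; 370,260). The middle-sized one fits the job. Its knob is at scene (225,175) and top (409,286). The fixture is at scene (365,240) and top (275,285), with the bar at its far edge. I'll confirm in an enlarged crop.

```bash
python3 - <<'E'
from h import *
a=cv2.imread("pics/scene0.png")[120:310,150:450]; b=cv2.imread("pics/top0.png")[215:335,210:480]
a=cv2.resize(a[:, :],None,fx=2.6,fy=2.6,interpolation=cv2.INTER_CUBIC)  # 780x494
cv2.imwrite("pics/sc.png",a)
cv2.imwrite("pics/tc.png",cv2.resize(b,None,fx=2.9,fy=2.9,interpolation=cv2.INTER_CUBIC))
E
```

```text
(no output)
```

View pics/sc.png

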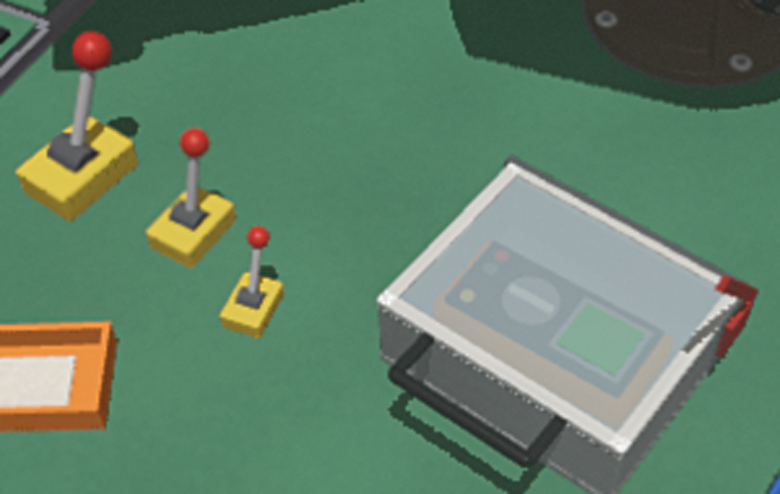

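View pics/tc.png

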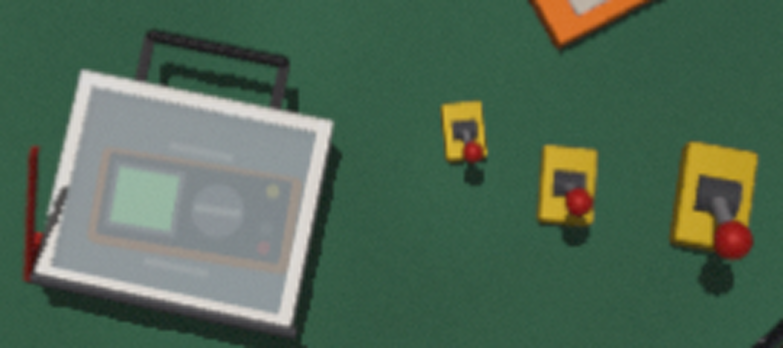

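```bash
cat > m.py <<'E'
from h import *
S=lambda U,V:("scene",(U+.5)/2.6-.5+150,(V+.5)/2.6-.5+120)
T=lambda U,V:("top",(U+.5)/2.9-.5+210,(V+.5)/2.9-.5+215)
obs=dict(knob=(S(194.5,142),T(579,201)),farL=(S(623,446),T(83,73)),farR=(S(384,298),T(331,122)),nearR=(S(511,165),T(291,326)),nearL=(S(728,285),T(36,276)),
 barR=(S(396,377),T(286,62)),barL=(S(526,460),T(151,37)),smallknob=(S(258,237),T(473,152)),bigknob=(S(91.5,50),T(733,240)))
P={}
for k,o in obs.items():
    P[k],e=tri(*o); print(k,np.round(P[k],4),e)
for k,c in dict(blk=[(542,146),(597,149),(595,224),(539,221)]).items():
    q=np.array([onz(*T(*p),.025) for p in c]); print(k,np.round(q,4),q.mean(0))
    x=(q[0]+q[1]-q[2]-q[3]); print("yaw",np.arctan2(x[1],x[0]), np.linalg.norm(x)/2)
y=P["farL"]+P["nearL"]-P["farR"]-P["nearR"]; x=P["farL"]+P["farR"]-P["nearL"]-P["nearR"]
print("fixture yaw",np.arctan2(-y[0],y[1]),np.arctan2(x[1],x[0]),np.linalg.norm(x)/2,np.linalg.norm(y)/2)
b=P["barL"]-P["barR"];print("bar",(P["barL"]+P["barR"])/2,np.arctan2(-b[0],b[1]),"hinge",(P["nearL"]+P["nearR"])/2)
E
python3 m.py
```

```text
knob [ 0.4832 -0.3094  0.0967] [array([-0.4, -0. ]), array([-0.3,  0.2])]
farL [0.5941 0.1332 0.0864] [array([-0.7, -0.1]), array([-0.5,  0.1])]
farR [ 0.5522 -0.0882  0.0842] [array([-1.5, -0.1]), array([-1.1,  0.5])]
nearR [ 0.3715 -0.0567  0.0802] [array([-0.6, -0.1]), array([-0.5,  0.2])]
nearL [0.413  0.162  0.0834] [array([2.8, 0.3]), array([ 2.2, -0.4])]
barR [ 0.6086 -0.0476  0.0743] [array([-1.3, -0.1]), array([-0.9,  0.4])]
barL [0.6305 0.0734 0.0758] [array([-0.4, -0. ]), array([-0.3,  0.1])]
smallknob [ 0.5307 -0.2188  0.0665] [array([-0.3, -0. ]), array([-0.3,  0.1])]
bigknob [ 0.447  -0.4405  0.1236] [array([-0.3, -0. ]), array([-0.2,  0.1])]
blk [[ 0.5441 -0.2876  0.025 ]
 [ 0.542  -0.3389  0.025 ]
 [ 0.472  -0.3361  0.025 ]
 [ 0.4743 -0.2842  0.025 ]] [ 0.50811306 -0.31170611  0.025     ]
yaw -0.04411243030564801 0.06998134585980081
fixture yaw -0.1873896872182851 -0.16472522810585102 0.18344320723352278 0.22399900760410169
bar [0.61956367 0.0128657  0.07506424] -0.17887323149429457 hinge [0.39226102 0.05261076 0.08183101]
```

The crops confirm it: the middle block measures 70 x 51 mm, which matches the text, and its lever leans towards the robot. Its knob is at (0.483,-0.309,0.097). The bar middle is at about (0.620,0.013,0.075) with a fixture yaw of about -0.18. Next I go behind the lever with the fingers shut.

>>> jog_arm --deltas '[[[-1,2.5,4.5,0,-0.062],[-1,2.5,4.5,0,-0.062],[-1,2.5,4.5,0,-0.062],[-1,2.5,4.5,0,-0.062],[-1,2.5,4.5,0,-0.062],[-1,2.4,4.4,0,-0.062],[-1,2.4,4.3,0,-0.062],[-1,0,0,0,0]]]' --force 25

```text
time_s: 1.1
tcp_pos: [0.4313, -0.3097, 0.2453]
eef_rot: [180.0, 0.0, 177.7]
contact_force: [0.9, -0.5, 1.1]
gripper_width: 0.0132
gripper_force: 0.0
```

>>> jog_arm --deltas '[[[-1,0,-0.1,-5,0],[-1,0,0,-5,0],[-1,0,0,-4.4,0],[-1,0,0,0,0],[-1,2,0,0,0],[-1,1.5,0,0,0],[-1,1.5,0,0,0],[-1,0,0,0,0]]]'

```text
time_s: 2.1
tcp_pos: [0.4818, -0.3131, 0.1018]
eef_rot: [-180.0, 0.1, 177.6]
contact_force: [1.0, 0.2, 0.1]
gripper_width: 0.0006
gripper_force: 0.0
```

>>> jog_arm --deltas '[[[-1,1,0,0,0],[-1,1,0,0,0],[-1,1,0,0,0],[-1,0.6,0,0,0],[-1,0.4,0,0,0],[-1,0.2,0,0,0],[-1,0,0,0,0]]]'

```text
time_s: 2.98
tcp_pos: [0.5222, -0.3131, 0.1014]
eef_rot: [180.0, 0.0, 177.5]
contact_force: [-1.2, 0.3, 0.4]
gripper_width: 0.0002
gripper_force: 0.2
```

>>> jog_arm --deltas '[[[-1,0.3,0,0,0],[-1,0.3,0,0,0],[-1,0,0,0,0]]]'

```text
time_s: 3.35
tcp_pos: [0.5245, -0.313, 0.1009]
eef_rot: [179.9, -0.4, 177.5]
contact_force: [-11.2, 0.5, 4.9]
gripper_width: 0.0005
gripper_force: 5.7
```

The force rises at x = 0.5245, where I predicted the stop at 0.524. I'll press slightly more, back off, rise and look.

>>> jog_arm --deltas '[[[-1,0.2,0,0,0],[-1,0,0,0,0],[-1,-2,0,0,0],[-1,-3,0,0,0],[-1,0,0,6,0],[-1,0,0,6,0],[-0.32,0,0,0,0],[-0.32,0,0,0,0]]]'

```text
time_s: 4.35
tcp_pos: [0.4803, -0.313, 0.2219]
eef_rot: [-180.0, 0.1, 177.5]
contact_force: [-0.7, -0.3, -1.5]
gripper_width: 0.0151
gripper_force: 0.0
```

```bash
python3 - <<'E'
from h import *
a=r.capture("scene");b=r.capture("top")
a=cv2.resize(a[130:290,180:450],None,fx=2.9,fy=2.9,interpolation=cv2.INTER_CUBIC)
cv2.imwrite("pics/s1.png",a[:,:])
cv2.imwrite("pics/t1full.png",b)
P=[[.5465,-.3134,.092],[.508,-.3117,.022]]
print(proj("scene",P),proj("top",P))
E
```

```text
[[207.17055977 193.7977253 ]
 [222.45772631 202.8257575 ]] [[409.94183    260.09355088]
 [405.47381786 278.62014484]]
```

View pics/s1.png

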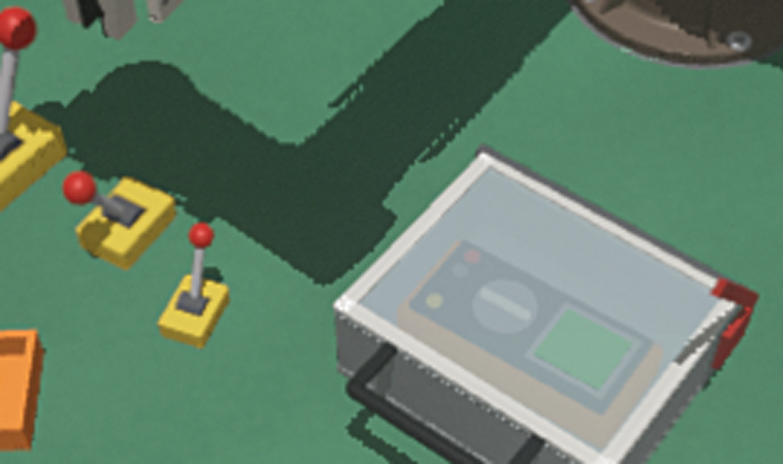

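The lever is right over: the knob is at crop (80,187), which is scene (207.4,194.3), against a predicted (207.2,193.8) at the stop. Now to the bar.

>>> jog_arm --deltas '[[[-0.32,1.75,4.1,0,0.18],[-0.32,1.75,4.1,0,0.18],[-0.32,1.75,4.1,0,0.18],[-0.32,1.75,4.1,0,0.18],[-0.32,1.75,4.1,0,0.18],[-0.32,1.75,4.0,0,0.18],[-0.32,1.75,4.0,0,0.18],[-0.32,1.75,4.0,0,0.18]]]'

```text
time_s: 5.45
tcp_pos: [0.6201, 0.0132, 0.2198]
eef_rot: [179.9, -0.1, -99.6]
contact_force: [0.6, -0.3, 0.1]
gripper_width: 0.0299
gripper_force: 0.0
```

>>> jog_arm --deltas '[[[-0.32,0,0,0,0],[-0.32,0,0,0,0]]]'

```text
time_s: 5.7
tcp_pos: [0.6196, 0.0119, 0.22]
eef_rot: [179.9, -0.1, -100.0]
contact_force: [-0.1, -0.3, -0.1]
gripper_width: 0.0298
gripper_force: 0.0
```

>>> jog_arm --deltas '[[[-0.32,0,0,-5,0],[-0.32,0,0,-4,0],[-0.32,0,0,-2,0],[-0.32,0,0,-1.5,0],[-0.32,0,0,-1.5,0],[-0.32,0,0,0,0],[-0.32,0,0,0,0]]]'

```text
time_s: 6.58
tcp_pos: [0.6206, 0.0119, 0.0821]
eef_rot: [-179.9, 0.0, -100.0]
contact_force: [-0.4, -0.4, 0.7]
gripper_width: 0.0301
gripper_force: 0.0
```

>>> jog_arm --deltas '[[[-1,0,0,0,0],[-1,0,0,0,0],[-1,0,0,0,0],[-1,0,0,0,0]]]' --force 25

```text
time_s: 7.08
tcp_pos: [0.6193, 0.0121, 0.0814]
eef_rot: [179.9, 0.0, -100.0]
contact_force: [-4.8, 2.1, 2.6]
gripper_width: 0.0112
gripper_force: 25.0
```

>>> jog_arm --deltas '[[[-1,-0.03,0,1.0,0],[-1,-0.06,0.02,1.05,0],[-1,-0.11,0.02,1.0,0],[-1,-0.16,0.03,1.03,0],[-1,-0.2,0.04,1.0,0],[-1,-0.23,0.04,1.0,0],[-1,-0.29,0.05,1.0,0],[-1,-0.32,0.06,0.96,0]]]'

```text
time_s: 8.07
tcp_pos: [0.6061, 0.0146, 0.1625]
eef_rot: [-180.0, 0.0, -100.0]
contact_force: [-1.7, 3.5, -3.9]
gripper_width: 0.011
gripper_force: 25.0
```

>>> jog_arm --deltas '[[[-1,-0.36,0.06,0.95,0],[-1,-0.41,0.08,0.94,0],[-1,-0.45,0.08,0.92,0],[-1,-0.49,0.09,0.9,0],[-1,-0.52,0.09,0.88,0],[-1,-0.56,0.1,0.85,0],[-1,-0.6,0.11,0.83,0],[-1,-0.63,0.11,0.8,0]]]'

```text
time_s: 9.07
tcp_pos: [0.5673, 0.022, 0.2343]
eef_rot: [-179.8, 0.1, -99.9]
contact_force: [5.9, 4.3, -1.2]
gripper_width: 0.0109
gripper_force: 25.0
```

>>> jog_arm --deltas '[[[-1,-0.66,0.12,0.77,0],[-1,-0.7,0.12,0.74,0],[-1,-0.73,0.13,0.71,0],[-1,-0.76,0.13,0.67,0],[-1,0,0,0,0],[-1,0,0,0,0],[-1,0,0,0,0]]]'

```text
time_s: 9.95
tcp_pos: [0.54, 0.0272, 0.264]
eef_rot: [-179.6, 0.1, -99.9]
contact_force: [7.5, 4.4, 1.8]
gripper_width: 0.0108
gripper_force: 25.0
```

```bash
python3 - <<'E'
from h import *
a=r.capture("scene");b=r.capture("top")
a=cv2.resize(a[120:320,260:490],None,fx=3,fy=3,interpolation=cv2.INTER_CUBIC)
cv2.imwrite("pics/s2.png",a[:600])
cv2.imwrite("pics/t2.png",cv2.resize(b[205:345,200:350],None,fx=4,fy=4,interpolation=cv2.INTER_CUBIC))
s=r.get_state();print(s["tcp_pos"],s["contact_force"])
E
```

```text
[0.54004195 0.02723718 0.26402803] [6.88995661 3.87396298 2.19911499]
```

View pics/s2.png

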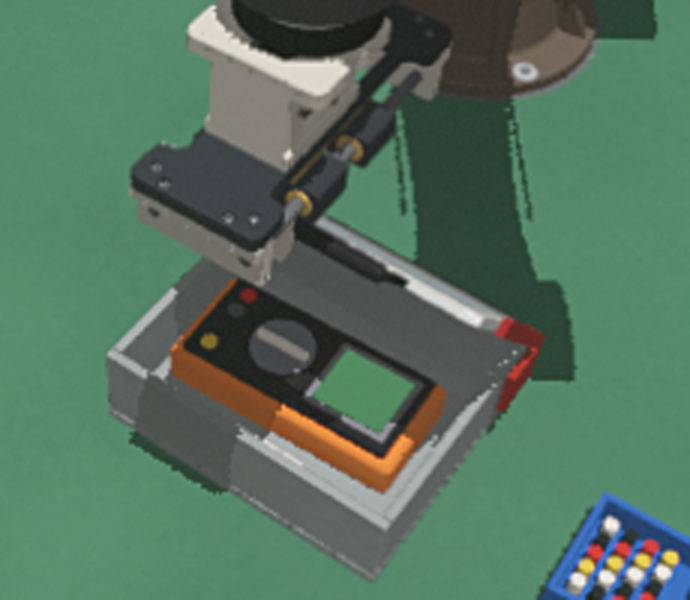

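View pics/t2.png

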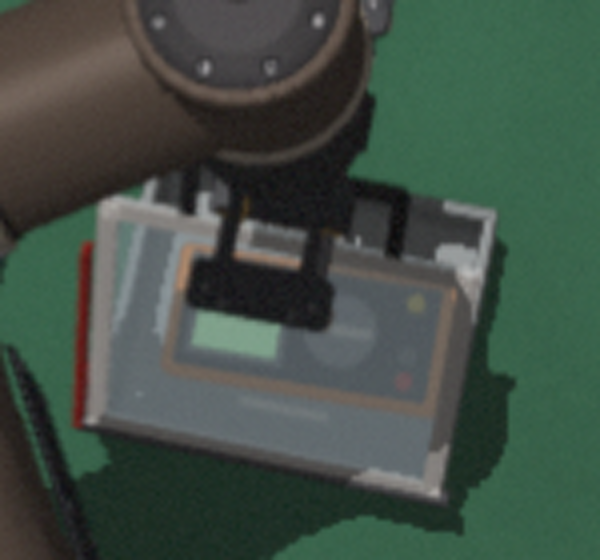

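The guard is open with the bar gripped. The strip is at the left in the top view (crop 84,243 to 84,425) and the frame's far-left corner is at crop (103,205). The scene camera sees the guard nearly edge-on. I'll fit the angle next.

```bash
python3 - <<'E' | grep -v "^\(knob\|far\|near\|bar[LR]\|small\|big\|blk\|yaw\|fix\| \[\)"
from h import *; from m import obs
from scipy.optimize import least_squares
import builtins
def W(p,h,y,th,n=0):
    x0,y0,a=p[:3]; ex=np.array([np.cos(a),np.sin(a)]);ey=np.array([-ex[1],ex[0]])
    q=np.array([x0,y0])+ex*(h*np.cos(th)-n*np.sin(th))+ey*y
    return np.r_[q,.08+h*np.sin(th)+n*np.cos(th)]
sh=dict(farL=(.19,.115,.003),farR=(.19,-.115,.003),nearR=(0,-.115,.003),nearL=(0,.115,.003),barR=(.235,-.06,0),barL=(.235,.06,0))
def f(p):
    e=[]
    for k,(h,y,n) in sh.items():
        for c,u,v in obs[k]: e+=list(proj(c,W(p,h,y,0,n))[0]-[u,v])
    return e
s=least_squares(f,[.39,.053,-.176],loss="soft_l1"); p=s.x; print("HINGE",p,np.round(f(p),1))
T=lambda U,V:("top",(U+.5)/4-.5+200,(V+.5)/4-.5+205)
for name,(h,y,n),o in [("farL",(.19,.115,.003),T(102,202)),("bar-R",(.235,-.06,0),T(399,188)),("nearL",(0,.115,.003),T(88,424)),("nearR",(0,-.115,.003),T(443,497))]:
    print("OPEN",name,np.round(o[1:],1),[(d,np.round(proj("top",W(p,h,y,np.radians(d),n))[0],1).tolist()) for d in (46,48,50,52,54)])
S=lambda q:((q-[260,120]+.5)*3-.5)
im=cv2.imread("pics/s2.png"); im=cv2.resize(im[150:450,180:580],None,fx=2,fy=2)
for d,c in((47,(255,0,0)),(50,(0,255,0)),(53,(255,0,255))):
    for l in([(.19,.115,0),(.19,-.03,0)],[(0,.115,0),(.19,.115,0)],[(.235,.06,0),(.235,0,0)]):
        a,b=[tuple(int(v) for v in (S(proj("scene",W(p,*(q[0],q[1],np.radians(d),q[2])))[0])-[180,150])*2) for q in l]
        cv2.line(im,a,b,c,1)
cv2.imwrite("pics/ov.png",im)
E
```

```text
bar [0.61956367 0.0128657  0.07506424] -0.17887323149429457 hinge [0.39226102 0.05261076 0.08183101]
HINGE [ 0.38852151  0.05523528 -0.1768028 ] [-0.4  1.8 -1.  -0.2 -3.5  0.7  0.1 -0.6 -0.5 -2.  -0.1  1.4  6.3  0.1
 -0.3  1.2 -0.4 -0.9 -1.8 -0.3 -0.4 -1.2 -0.3 -0.2]
OPEN farL [225.1 255.1] [(46, [225.1, 252.5]), (48, [224.4, 254.2]), (50, [223.7, 256.0]), (52, [223.0, 257.8]), (54, [222.3, 259.7])]
OPEN bar-R [299.4 251.6] [(46, [299.8, 250.4]), (48, [299.3, 252.5]), (50, [298.7, 254.6]), (52, [298.1, 256.9]), (54, [297.5, 259.3])]
OPEN nearL [221.6 310.6] [(46, [221.6, 311.9]), (48, [221.6, 311.9]), (50, [221.6, 312.0]), (52, [221.6, 312.0]), (54, [221.6, 312.0])]
OPEN nearR [310.4 328.9] [(46, [309.8, 329.3]), (48, [309.8, 329.4]), (50, [309.8, 329.4]), (52, [309.8, 329.4]), (54, [309.8, 329.4])]
```

View pics/ov.png

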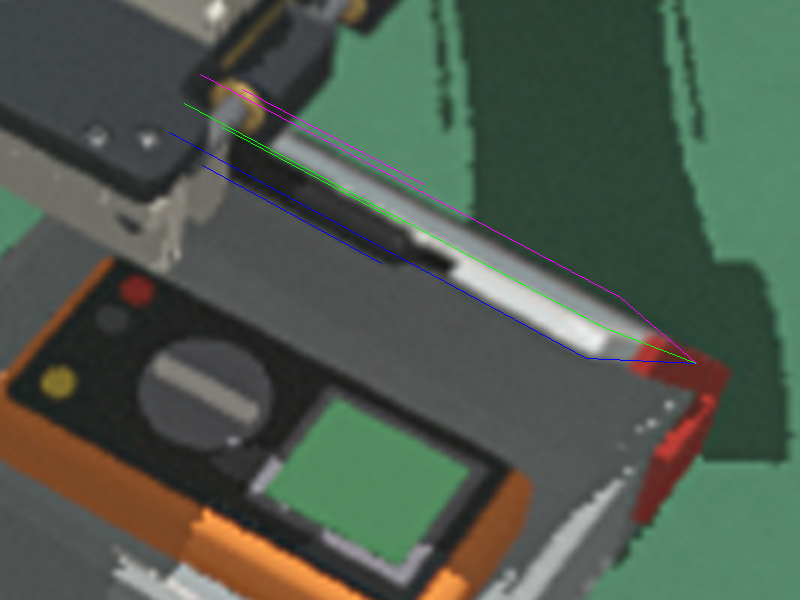

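The guard reads about 49° by the overlay (bar end and edge face lie between the 47° and 50° lines, nearer 50°) and by the top-view corner. The contact force shows the tool about 1 mm inside the arc. I'll raise it by about 1°.

>>> jog_arm --deltas '[[[-1,-0.13,0.05,0.17,0],[-1,-0.12,0.05,0.16,0],[-1,0,0,0,0],[-1,0,0,0,0],[-1,0,0,0,0],[-1,0,0,0,0]]]'

```text
time_s: 10.8
tcp_pos: [0.5369, 0.0279, 0.2668]
eef_rot: [-179.7, 0.1, -99.9]
contact_force: [5.8, 2.7, 0.8]
gripper_width: 0.0106
gripper_force: 25.0
```

```bash
python3 - <<'E'
from h import *
a=r.capture("scene");b=r.capture("top")
def W(h,y,d,n=0):
    x0,y0,a=.3885,.0545,-.1768; th=np.radians(d); ex=np.array([np.cos(a),np.sin(a)]);ey=np.array([-ex[1],ex[0]])
    return np.r_[np.array([x0,y0])+ex*(h*np.cos(th)-n*np.sin(th))+ey*y,.08+h*np.sin(th)+n*np.cos(th)]
def draw(im,n,x,y,w,hh,f):
    c=cv2.resize(im[y:y+hh,x:x+w],None,fx=f,fy=f,interpolation=cv2.INTER_CUBIC)
    for d,col in((48,(255,0,0)),(50,(0,255,0)),(52,(255,0,255))):
        for l in([(.19,.115),(.19,.03)],[(.235,.06),(.235,.02)],[(.235,-.06),(.235,-.02)]):
            p=[tuple(int(v) for v in (proj(n,W(q[0],q[1],d,.0025 if n=="top" and q[0]<.2 else 0))[0]-[x,y]+.5)*f-.5) for q in l]
            cv2.line(c,*p,col,1)
    return c
A=draw(a,"scene",345,180,100,75,6);B=draw(b,"top",215,240,100,40,6)
cv2.imwrite("pics/ov2.png",np.vstack([A[:360],B]))
s=r.get_state();print(s["tcp_pos"],s["contact_force"])
E
```

```text
[0.53690105 0.027866   0.26685396] [6.04697343 2.39656606 1.38455051]
```

View pics/ov2.png

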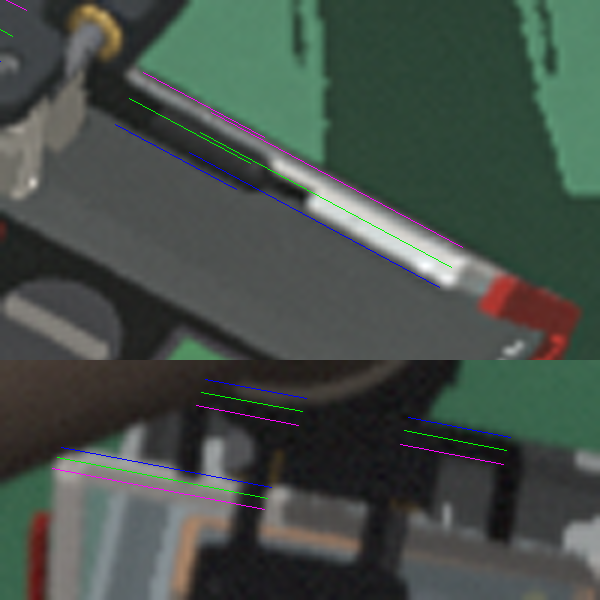

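The 50° line now runs through the middle of the free-edge face (scene crop 310,195 to 440,280) and along the frame's edge and the bar in the top view. The grip is a steady 25 N, so I'm handing in.

```bash
python3 -c "
from plant import r
s=r.get_state();print(abs(s['qd']).max(),s['gripper_force'],s['tcp_pos']);print(r.close_job())"
```

```text
0.1388868946917341 24.98409390449524 [0.53690105 0.027866   0.26685396]
the job is handed in; nothing more can be done
None
```

I pushed the middle-sized switch's lever over to its off stop, then lifted the guard and handed the job in at about 11 s with the bar still gripped at 25 N and the guard held at about 50° (camera and arm readings agree to about 1°).

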